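Build the post-cure stack of tibial trays

ROBOT

A 6-joint arm with a two-finger parallel gripper is mounted at the origin on the work surface. World frame = base frame: x ahead of the robot, y to its left, z up, the work surface at z = 0. Lengths are in m, angles in rad, forces in N, time in s.
With the tool pointing down it reaches from about 0.425 to 0.95 m from the base axis. Payload 14.7 kg.
Tool frame: the origin (TCP) lies between the finger pads; the fingertips stand ahead of it and the grasp point (between the pads) lies 6 mm ahead of it (bot.finger_overhang is the z of the fingertips in the tool frame, in m); z points along the fingers, y is the line along which they close (so a half turn about z gives the same grasp; the last joint's range is limited). The gripper opens to 85 mm and grips with 20 to 120 N. Pads are 22 mm wide; open, the fingers measure 114 mm over their backs; the gripper's body (76 mm by 85 mm) begins 54 mm behind the grasp point. The pads swing forward as they close: fully open they stand 13 mm farther back than shut.
Start: joints at [1.161, 0.48, 1.596, -0, 1.065, -0.047], TCP at [0.231, 0.608, 0.256] pointing down, gripper open.
Joint ranges: [-2.75, 2.75], [-0.82, 2.05], [0.23, 2.67], [-1.56, 4.7], [0.09, 2.69], [-2.92, 2.92]. Speed limits (rad/s): [1.89, 1.89, 2.39, 3.01, 3.01, 3.01].

INTERFACE

Orientations are given as a rotation vector (axis times angle).
In Python, from station import bot gives the robot as it stands.
- The arm moves only by the shell command python3 -m handwheel 'ROWS'. ROWS is JSON, a list of rows, each a list of 3 entries, a list of its own where there are three numbers: the shift along the tool's x, y, z in cm, then the turn about the tool's z in degrees, then the opening, from 0 (shut) to 1 (fully open). In form: [[[dx, dy, dz], yaw, jaw], ...]. A call has 1 to 20 rows; each row shifts and turns the commanded pose from where the row before left it, along the tool's axes as they then stand; what a row does not reach is not made up. A row lasts 1/10 s, in which the tool goes at most 50 mm and 8.59 degrees, less where a joint would pass 70% of its speed; a pose out of reach is approached as far as the arm can. A call is refused whole if a number of a shift passes 5 or a number of a turn 8.59, either way. A call with a gripper value outside its range is refused whole. The fingers move at their own pace and stop on an object; the grip force is fixed at half the most. Time passes only in rows, so rows that do not move let the fingers close. It gives the time, the measured TCP pose, the force, the opening and the grip force at its end, in the units of the state.
- bot.get_state(): the state, without advancing time (a new reading comes with each control period).
- bot.read_camera(name): name is "side" or "top"; returns (picture, depth): 384x512x3 uint8, red, green, blue; 384x512 float32, m along the optical axis (not along the pixel's ray), 0 where there is no reading.
- bot.camera_model(name): a dict with "fx", "fy", "cx", "cy" (pixels), "dist_coeffs" ([k1, k2, p1, p2, k3] as OpenCV has them; the pictures are not rectified), "xyz" and "rotation" of the camera in the world. Camera axes: x right, y up, looking along -z (the intrinsics and any distortion apply to the point x, -y, -z); pixel columns grow to the right and rows downward; lengths in m; the calibration is good to about 2 mm. A picture is of the moment at which its call begins. camera_model takes no time and is no camera call.
- bot.job_done(): hands the job in; it is judged then, once.
Trained networks look in the newest picture that a camera, given by its name, has taken for a name from the list of things; names that differ only in an ending like _2 or _b are one class to them, and where a whole thing is asked for, a point or a joint stands for the part that bears it (a point fixed in the world has none). Each returns a list of dicts, best first, with "p" (0 to 1); they miss things now and then, are a little off and sometimes report something else, mostly with a low value. They report only what shows in the picture. A call takes as long as a camera call.
- bot.find_in(camera, name): "rect" ([left, top, right, bottom] in pixels, round what is visible of it).
- bot.outline_of(camera, name): "pixels" (384x512 bool, what is visible of it) and "rect" ([left, top, right, bottom] in pixels, round what is visible of it).
The state is a dict: "time_s": time; "joints": joint angles; "joint_vel": joint speeds; "joint_efforts": joint torques, N m; "tool_pos": TCP position; "eef_rot": TCP orientation; "wrist_force": force on the tool from outside, world axes, zero at the start; "moment": the same for the moment, N m; "finger_gap": finger opening in m; "grip_force": force on a finger pad.
Only numpy, scipy, OpenCV 4.12 (cv2) and the standard library are available. Lean on these libraries where they do the work, as an engineer would, in place of code of your own. Each camera call takes 0.05 s, during which the arm holds its last target. There are 200 camera calls.

TASK

Build the post-cure stack on the slotted acrylic stand, in this order: the largest tibial tray flat on the stand's bed, then the middle one on it, then the smallest, and last the knobbed steel flattening weight upright on top. Centre every piece over the middle of the bed, with each tray's long side running from one grooved wall to the other, and set each piece down gently rather than dropping it. Leave the rinse jar, the mould half, the calliper and the spatula where they are.

Things in the scene. Friction and masses are not known exactly. Their poses are not given: they have to be found in the camera images.
- stand: slotted clear acrylic stand, fixed: flat bed 140 mm (own x) by 90 mm (own y), its top 10 mm above the bench, with an upright wall at each x end, 46 mm high over the bench, ribs and grooves on the inner faces; 118 mm free between the walls' ribs; open at the y sides. Origin: centre of the underside, at bench height; z up
- tray_large: largest of three flat ivory resin tibial trays: 84 mm long (own x), 54 mm wide (own y), 12 mm thick, about 55 g, lying flat. Outline with broad round corners, straight edges at y = +-27 over the middle 32 mm or more (an 8 mm wide notch in the +y one), an open slot through the centre. Grip across the width by the upper 8 mm of the edge. Origin: centre of the underside; z up
- tray_medium: middle one of three flat ivory resin tibial trays: 70 mm long (own x), 46 mm wide (own y), 12 mm thick, about 40 g, lying flat. Outline with broad round corners, straight edges at y = +-23 over the middle 32 mm or more (an 8 mm wide notch in the +y one), an open slot through the centre. Grip across the width by the upper 8 mm of the edge. Origin: centre of the underside; z up
- tray_small: smallest of three flat ivory resin tibial trays: 56 mm long (own x), 38 mm wide (own y), 12 mm thick, about 27 g, lying flat. Outline with broad round corners, straight edges at y = +-19 over the middle 32 mm or more (an 8 mm wide notch in the +y one), an open slot through the centre. Grip across the width by the upper 8 mm of the edge. Origin: centre of the underside; z up
- weight: steel flattening weight, about 0.3 kg, standing upright: round puck 38 mm in diameter and 26 mm high with a straight round knob on top, 20 mm in diameter and 26 mm high (52 mm over all). Origin: centre of the underside; z up along its axis
- rinse_jar: squat glass rinse jar with a ridged white lid, 70 mm in diameter, 58 mm high, loose; to be left alone. Origin: centre of the underside
- mould_half: green silicone mould half, block 64 by 50 by 27 mm with a square cavity on top, loose; to be left alone. Origin: centre of the underside
- calliper: chrome calliper body lying flat, 140 mm along its own x, about 40 mm across, 12 mm high at its head, loose; to be left alone. Origin: middle of its bar, at bench height
- spatula: small spatula lying along its own x, broad flat blade (about 50 mm wide) to +x, handle to -x, about 150 mm long, loose; to be left alone. Origin: near its middle, at bench height

How it is judged:
On the way, in this order (a step that is already met when the one before it is completed fails the run):
1. the largest tray lies centred on the stand's bed, let go (horizontal distance between tray_large and stand below 0.01 m and z of tray_large in the frame of stand between 0.007 and 0.013 m and angle between tray_large's own z axis and vertical below 0.08 rad and contact force between the fingers and tray_large below 0.05 N and linear speed of tray_large below 0.02 m/s and angle between the x axis of tray_large and the x axis of stand, either way round below 0.22 rad), for 0.2 s.
2. the middle tray lies centred on the largest, let go (horizontal distance between tray_medium and stand below 0.01 m and z of tray_medium in the frame of stand between 0.019 and 0.025 m and angle between tray_medium's own z axis and vertical below 0.08 rad and contact force between the fingers and tray_medium below 0.05 N and linear speed of tray_medium below 0.02 m/s and angle between the x axis of tray_medium and the x axis of stand, either way round below 0.22 rad), for 0.2 s.
3. the smallest tray lies centred on the middle one, let go (horizontal distance between tray_small and stand below 0.01 m and z of tray_small in the frame of stand between 0.031 and 0.037 m and angle between tray_small's own z axis and vertical below 0.08 rad and contact force between the fingers and tray_small below 0.05 N and linear speed of tray_small below 0.02 m/s and angle between the x axis of tray_small and the x axis of stand, either way round below 0.22 rad), for 0.2 s.
4. the weight stands centred on the smallest tray, let go (horizontal distance between weight and stand below 0.01 m and z of weight in the frame of stand between 0.043 and 0.049 m and angle between weight's own z axis and vertical below 0.08 rad and contact force between the fingers and weight below 0.05 N and linear speed of weight below 0.02 m/s), for 0.2 s.
At the end, for the whole second after the job is handed in: From the bed up: largest, middle, smallest tray, weight. Each within 10 mm of the stand's centre in plan, within 3 mm of its height (10, 22, 34, 46 mm over the bench), within 0.08 rad of level; tray long axes within 0.22 rad of the stand's x, either way round; all released, at rest (all of step 1 and all of step 2 and all of step 3 and all of step 4); the robot touches nothing.
It fails at once if the rinse jar, mould half, calliper or spatula is shifted by more than 20 mm (distance of any of rinse_jar, mould_half, calliper, spatula from where it was at the start of the episode above 0.02 m).
It fails at once if a tray or the weight is dropped: it moves faster than 0.45 m/s while the fingers do not touch it (a fall of over 10 mm) ((linear speed of tray_large above 0.45 m/s and contact force between the fingers and tray_large below 0.02 N) or (linear speed of tray_medium above 0.45 m/s and contact force between the fingers and tray_medium below 0.02 N) or (linear speed of tray_small above 0.45 m/s and contact force between the fingers and tray_small below 0.02 N) or (linear speed of weight above 0.45 m/s and contact force between the fingers and weight below 0.02 N)).
It also fails if it takes over 128 s, if anything falls off the work surface, if the arm or the gripper's body presses on something with over 40 N, if the wrist force passes 120 N, or if a joint passes its speed limit or range.

## Working session

There is one attempt and no reset: what is moved stays moved. The work goes in short steps, Python scripts to look and compute and a shell command to move; the robot and the scene stay as the last step left them, time stands still between calls to the robot, and variables do not carry over. Pictures are saved under pics/ and viewed, at most 14 in all, crops included, and the job is handed in when it is done.

```bash
ls; mkdir -p pics; python3 - <<'E'
from station import bot
import cv2
for c in("top","side"):
    im,d=bot.read_camera(c); cv2.imwrite(f"pics/{c}0.png",im[...,::-1]); m=bot.camera_model(c); print(m)
print(bot.get_state(), bot.finger_overhang)
E
```

```text
pics
{'fx': 398.88157098472084, 'fy': 398.88157098472084, 'cx': 251.61909819720404, 'cy': 195.0905717719136, 'dist_coeffs': array([-0.01407164,  0.        ,  0.        ,  0.        ,  0.        ]), 'xyz': array([0.51077355, 0.01290457, 0.89123174]), 'rotation': array([ 0.03635996, -0.08615355, -1.57374477])}
{'fx': 469.7567166472183, 'fy': 469.7567166472183, 'cx': 260.3384978814544, 'cy': 188.61704225885774, 'dist_coeffs': array([-0.15340719,  0.        ,  0.        ,  0.        ,  0.        ]), 'xyz': array([ 0.20859762, -0.76908346,  0.83506711]), 'rotation': array([ 0.80996794, -0.15643704, -0.41315641])}
{'time_s': 0.1, 'joints': array([ 1.16139197e+00,  4.80798722e-01,  1.59681657e+00,  6.28783593e-06,
        1.06513959e+00, -4.65835767e-02]), 'joint_vel': array([-0.00025033, -0.00029871,  0.00010467,  0.00087018,  0.00179811,
       -0.00137475]), 'joint_efforts': array([ 4.06411746e-04, -9.52247787e+01, -4.31044900e+01,  1.22184983e-04,
        5.24496500e-03, -7.61252352e-06]), 'tool_pos': array([0.23051795, 0.60736473, 0.25571523]), 'eef_rot': array([-5.66752972e-01, -3.08977478e+00,  1.77627199e-03]), 'wrist_force': array([-0.34908068,  0.40412546,  0.36711273]), 'moment': array([-0.03400031,  0.00383678, -0.00467509]), 'grip_force': 0.0, 'finger_gap': 0.08554908644764993} 0.025
```

View pics/top0.png

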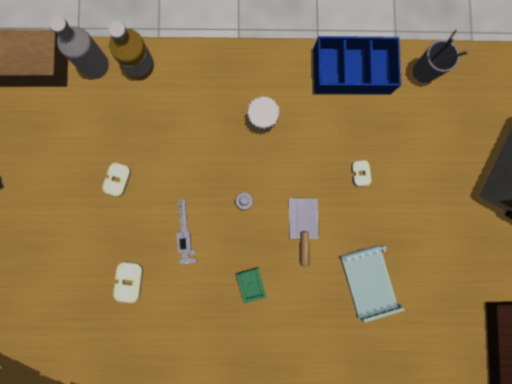

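View pics/side0.png

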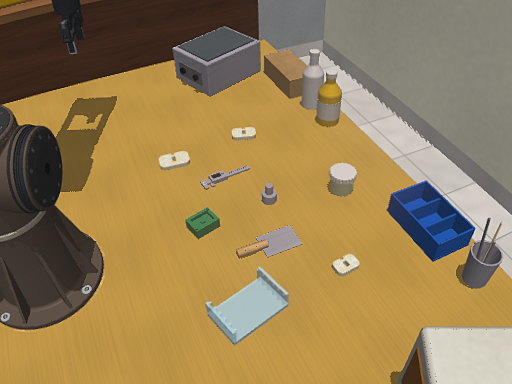

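```bash
cat > h.py <<'E'
import numpy as np, cv2
from scipy.optimize import minimize
from scipy.spatial.transform import Rotation as R
from station import bot
def proj(c,P):
    m=bot.camera_model(c); q=(np.asarray(P)-m['xyz'])@R.from_rotvec(m['rotation']).as_matrix()
    q=q*[1,-1,-1]; K=np.array([[m['fx'],0,m['cx']],[0,m['fy'],m['cy']],[0,0,1.]])
    return cv2.projectPoints(q,np.zeros(3),np.zeros(3),K,m['dist_coeffs'])[0][:,0]
def unproj(c,px,z):
    m=bot.camera_model(c); K=np.array([[m['fx'],0,m['cx']],[0,m['fy'],m['cy']],[0,0,1.]])
    u=cv2.undistortPoints(np.array(px,float).reshape(-1,1,2),K,m['dist_coeffs'])[:,0]
    r=np.c_[u[:,0],-u[:,1],-np.ones(len(u))]@R.from_rotvec(m['rotation']).as_matrix().T
    return m['xyz']+r*((z-m['xyz'][2])/r[:,2])[:,None]
def box(x0,x1,y0,y1,z0,z1): return np.array([[x,y,z] for x in(x0,x1) for y in(y0,y1) for z in(z0,z1)])
def tray(L,W,r=.014):
    p=np.array([[sx*(L/2-r)+r*np.cos(a),sy*(W/2-r)+r*np.sin(a)] for sx,sy,a0 in((1,1,0),(-1,1,1),(-1,-1,2),(1,-1,3)) for a in np.linspace(a0,a0+1,6)*np.pi/2])
    return np.vstack([np.c_[p,0*p[:,0]],np.c_[p,0*p[:,0]+.012]])
def cyl(r,z0,z1):
    a=np.linspace(0,2*np.pi,32); return np.vstack([np.c_[r*np.cos(a),r*np.sin(a),0*a+z] for z in(z0,z1)])
M={'tray_large':[tray(.084,.054,.018)],'tray_medium':[tray(.07,.046,.015)],'tray_small':[tray(.056,.038,.012)],
 'weight':[cyl(.019,0,.026),cyl(.01,.026,.052)],
 'stand':[box(-.07,.07,-.045,.045,0,.01),box(-.07,-.061,-.045,.045,0,.046),box(.061,.07,-.045,.045,0,.046)]}
def masks(name,cams=('top','side'),fill=True):
    out={}
    for c in cams:
        o=bot.outline_of(c,name)
        if not o: print('miss',c,name); continue
        mk=o[0]['pixels'].astype(np.uint8)
        if fill:
            cs=cv2.findContours(mk,cv2.RETR_EXTERNAL,cv2.CHAIN_APPROX_NONE)[0]
            mk=cv2.drawContours(mk*0,cs,-1,1,-1)
        out[c]=(mk,o[0]['p'])
    return out
def fit(name,mk,z=0,yaws=None):
    S=8; ref={}
    for c,(m,p) in mk.items():
        x,y,w,h=cv2.boundingRect(m); x-=8;y-=8;w+=16;h+=16
        ref[c]=(x,y,cv2.resize(m[y:y+h,x:x+w],None,fx=S,fy=S,interpolation=cv2.INTER_LINEAR))
    def cost(v):
        Rm=R.from_euler('z',v[2]).as_matrix(); e=0
        for c,(x,y,m) in ref.items():
            im=np.zeros_like(m)
            for part in M[name]:
                q=(proj(c,part@Rm.T+[v[0],v[1],z])-[x-.5,y-.5])*S
                cv2.fillConvexPoly(im,cv2.convexHull(q.astype(np.float32)).astype(int),1)
            e+=1-(im&m).sum()/max(1,(im|m).sum())
        return e/len(ref)
    c='top' if 'top' in mk else 'side'
    ys,xs=np.nonzero(mk[c][0]); p0=unproj(c,[[xs.mean(),ys.mean()]],z+.01)[0]
    best=None
    for yw in ([0] if name=='weight' else yaws or np.arange(0,np.pi,np.pi/6)):
        s=np.array([[p0[0],p0[1],yw]]*4); s[1,0]+=.01;s[2,1]+=.01;s[3,2]+=.3
        r=minimize(cost,s[0],method='Nelder-Mead',options=dict(initial_simplex=s,xatol=1e-4,fatol=1e-4))
        if best is None or r.fun<best.fun: best=r
    return best.x,best.fun
E
python3 - <<'E'
from h import *
for c in('top','side'): bot.read_camera(c)
for n in M:
    mk=masks(n)
    print(n,[(c,v[1]) for c,v in mk.items()],fit(n,mk))
    for c in mk: print('   ',c,*fit(n,{c:mk[c]}))
for n in('rinse_jar','mould_half','calliper','spatula'):
    r=bot.find_in('top',n)[0]; b=r['rect']; print(n,r['p'],unproj('top',[b[:2],b[2:]],.01)[:,:2].round(3).tolist())
E
```

```text
tray_large [('top', 0.63), ('side', 0.73)] (array([0.39283174, 0.25564365, 3.03649783]), np.float64(0.09856862701579289))
    top [0.3929967  0.25539849 3.03587988] 0.041814327055510025
    side [ 0.39385166  0.25650505 -0.09752527] 0.1528754218222722
tray_medium [('top', 0.7), ('side', 0.66)] (array([ 0.61598776,  0.28414029, -0.29017609]), np.float64(0.06837603675606457))
    top [0.61522301 0.28411527 2.86126675] 0.048054815725375066
    side [0.61693856 0.28513944 2.80921089] 0.06642650510343318
tray_small [('top', 0.67), ('side', 0.62)] (array([ 0.62866994, -0.26216727,  3.23565463]), np.float64(0.07336197528670341))
    top [ 0.62822783 -0.26257627  0.08247783] 0.06226461581781706
    side [ 0.62937335 -0.2610414   3.21877925] 0.06672883252517714
weight [('top', 0.51), ('side', 0.83)] (array([ 0.56623164,  0.00254251, -0.00302519]), np.float64(0.07259828057491591))
    top [0.56593793 0.00239202 0.01863675] 0.05959602276280407
    side [0.56712588 0.00325606 0.20261088] 0.07500833425936215Traceback (most recent call last):
  File "<stdin>", line 5, in <module>
  File "h.py", line 53, in fit
    r=minimize(cost,s[0],method='Nelder-Mead',options=dict(initial_simplex=s,xatol=1e-4,fatol=1e-4))
    res = _minimize_neldermead(fun, x0, args, callback, bounds=bounds,
                               **options)
    fxr = func(xr)
    fx = function(np.copy(x), *(wrapper_args + args))
  File "h.py", line 44, in cost
    q=(proj(c,part@Rm.T+[v[0],v[1],z])-[x-.5,y-.5])*S
       ~~~~^^^^^^^^^^^^^^^^^^^^^^^^^^^
  File "h.py", line 6, in proj
    m=bot.camera_model(c); q=(np.asarray(P)-m['xyz'])@R.from_rotvec(m['rotation']).as_matrix()
ValueError: time passes only in moves, steps and waits
```

```bash
sed -i 's/^from station import bot/from station import bot\nimport functools\ncm=functools.cache(bot.camera_model)/; s/m=bot.camera_model(c)/m=cm(c)/' h.py
python3 - <<'E'
from h import *
for c in('top','side'): bot.read_camera(c)
n='stand'; mk=masks(n)
print(n,[(c,v[1]) for c,v in mk.items()],fit(n,mk))
for c in mk: print('   ',c,*fit(n,{c:mk[c]}))
for n in('rinse_jar','mould_half','calliper','spatula'):
    r=bot.find_in('top',n)[0]; b=r['rect']; print(n,r['p'],unproj('top',[b[:2],b[2:]],.01)[:,:2].round(3).tolist())
s=bot.get_state(); print(s['time_s'],R.from_rotvec(s['eef_rot']).as_matrix().round(3))
E
```

```text
stand [('top', 0.91), ('side', 0.9)] (array([ 0.3882322 , -0.27326571,  0.25797777]), np.float64(0.031448396739273854))
    top [ 0.38823473 -0.27359406  3.40905707] 0.02942014347499544
    side [ 0.38806095 -0.27299536  0.24925385] 0.028506897221682537
rinse_jar 0.57 [[0.803, -0.005], [0.72, -0.085]]
mould_half 0.63 [[0.421, 0.017], [0.344, -0.051]]
calliper 0.61 [[0.57, 0.152], [0.428, 0.1]]
spatula 0.56 [[0.57, -0.098], [0.422, -0.163]]
1.1 [[-0.935  0.355 -0.   ]
 [ 0.355  0.935 -0.   ]
 [ 0.    -0.    -1.   ]]
```

```bash
cat >> h.py <<'E'
def plan(x,y,z,yaw):
    "turn first, then shift (tool axes after the turn), cm"
    s=bot.get_state(); Rm=R.from_rotvec(s['eef_rot']).as_matrix()
    a=np.degrees(np.arctan2(Rm[1,1],Rm[0,1])); t=-((np.degrees(yaw)+90-a+90)%180-90)
    R2=Rm@R.from_euler('z',t,degrees=True).as_matrix()
    d=R2.T@(np.array([x,y,z])-s['tool_pos'])*100; n=np.linalg.norm(d)
    print('pos',s['tool_pos'].round(4),'gap',round(s['finger_gap'],4),'t',round(s['time_s'],1),'j6',round(s['joints'][5],2),'turn',t.round(2),'shift',d.round(2),'rows',int(np.ceil(n/5)))
E
python3 - <<'E'
from h import *
plan(.393,.2555,.12,-.1)
E
```

```text
pos [0.2306 0.6077 0.2563] gap 0.0856 t 1.1 j6 -0.05 turn -15.06 shift [-19.67 -33.42  13.63] rows 9
```

```bash
python3 -m handwheel '[[[0,0,0],-7.53,0.8],[[0,0,0],-7.53,0.8],[[-2.19,-3.71,1.51],0,0.8],[[-2.19,-3.71,1.51],0,0.8],[[-2.19,-3.71,1.51],0,0.8],[[-2.19,-3.71,1.51],0,0.8],[[-2.19,-3.71,1.51],0,0.8],[[-2.19,-3.71,1.51],0,0.8],[[-2.19,-3.71,1.51],0,0.8],[[-2.19,-3.71,1.51],0,0.8],[[-2.15,-3.74,1.55],0,0.8],[[0,0,0],0,0.8],[[0,0,0],0,0.8],[[0,0,0],0,0.8]]'
python3 - <<'E'
from h import *
plan(.393,.2555,.031,-.1); print(bot.finger_overhang)
im,d=bot.read_camera('side')
p=proj('side',[bot.get_state()['tool_pos']])[0].astype(int); print(p)
x,y=p; cv2.imwrite('pics/s1.png',cv2.resize(im[y-70:y+80,x-90:x+90,::-1],None,fx=4,fy=4))
E
```

```text
time_s: 2.5
tool_pos: [0.3932, 0.2563, 0.1204]
eef_rot: [0.157, 3.137, 0.001]
wrist_force: [-0.2, -0.0, -0.2]
finger_gap: 0.0684
grip_force: 0.0
pos [0.3932 0.2563 0.1204] gap 0.0684 t 2.5 j6 -0.96 turn 0.01 shift [ 0.02 -0.09  8.94] rows 2
0.025
[167 126]
```

View pics/s1.png

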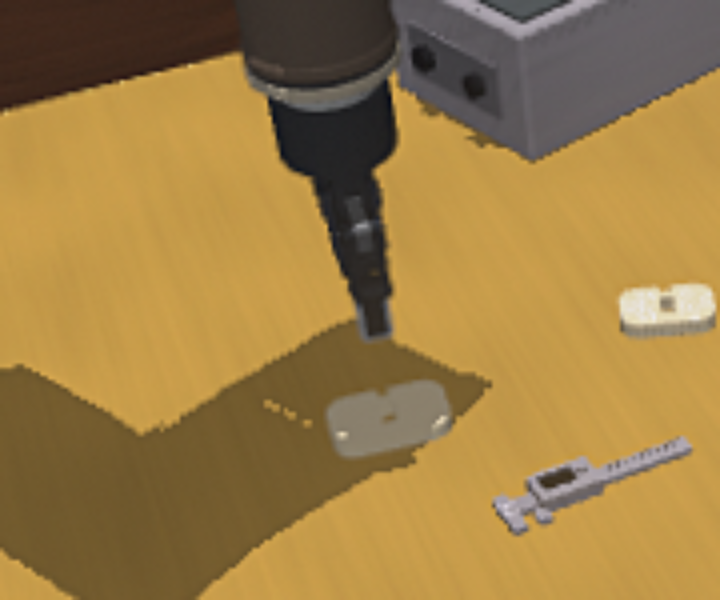

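```bash
python3 - <<'E'
from h import *
im,d=bot.read_camera('side'); m=cm('side'); Rm=R.from_rotvec(m['rotation']).as_matrix()
for v in range(132,143):
    for u in (170,):
        K=np.array([[m['fx'],0,m['cx']],[0,m['fy'],m['cy']],[0,0,1.]])
        q=cv2.undistortPoints(np.array([[[u,v]]],float),K,m['dist_coeffs'])[0,0]
        print(v,(m['xyz']+Rm@(np.array([q[0],-q[1],-1])*d[v,u])).round(4))
E
```

```text
132 [0.3882 0.2129 0.1323]
133 [0.3879 0.214  0.1285]
134 [0.3859 0.2052 0.1318]
135 [0.3863 0.21   0.1254]
136 [0.3856 0.2089 0.1231]
137 [0.3856 0.2113 0.1184]
138 [0.3851 0.2109 0.1156]
139 [0.3851 0.2135 0.1106]
140 [0.3846 0.2136 0.1075]
141 [0.4085 0.3503 0.0027]
142 [0.4074 0.3471 0.0015]
```

```bash
python3 -m handwheel '[[[0,-0.05,4],0,0.8],[[0,0,3],0,0.8],[[0,0,1.5],0,0.8],[[0,0,1.2],0,0.8],[[0,0,0],0,0.8],[[0,0,0],0,0.6],[[0,0,0],0,0.5],[[0,0,0],0,0.4],[[0,0,0],0,0.4],[[0,0,0],0,0.4],[[0,0,0],0,0.4],[[0,0,0],0,0.4]]'
```

```text
time_s: 3.8
tool_pos: [0.3935, 0.2555, 0.0239]
eef_rot: [0.157, 3.136, 0.002]
wrist_force: [-2.7, 1.6, 11.6]
finger_gap: 0.0519
grip_force: 63.7
```

```bash
python3 -m handwheel '[[[0,0,-1],0,0.4],[[0,0,-2],0,0.4],[[0,0,-4],0,0.4],[[0,0,-4],0,0.4],[[0,0,0],0,0.4],[[0,0,0],0,0.4]]'
python3 - <<'E'
from h import *
print(bot.get_state()['wrist_force'].round(2))
plan(.388,-.2733,.135,.255)
for c in ('top','side'): bot.read_camera(c)
s=bot.get_state()['tool_pos']; mk=masks('tray_large'); 
for c in mk: print(c,mk[c][1],fit('tray_large',{c:mk[c]},z=s[2]-.0239,yaws=[-.1]))
im,d=bot.read_camera('side'); x,y=proj('side',[s])[0].astype(int)
cv2.imwrite('pics/s2.png',cv2.resize(im[y-40:y+60,x-70:x+70,::-1],None,fx=5,fy=5))
E
```

```text
time_s: 4.4
tool_pos: [0.3936, 0.2554, 0.1345]
eef_rot: [0.157, 3.135, 0.003]
wrist_force: [-0.4, -0.5, -0.4]
finger_gap: 0.0525
grip_force: 62.9
[-0.39 -0.53 -0.41]
pos [0.3936 0.2554 0.1345] gap 0.0525 t 4.4 j6 -0.96 turn -20.34 shift [ 13.88 -51.02  -0.13] rows 11
top 0.87 (array([ 0.43859137,  0.25100289, -0.13321903]), np.float64(0.41591265734032257))
side 0.79 (array([ 0.3904585 ,  0.25818525, -0.20223723]), np.float64(0.46460925833748135))
```

View pics/s2.png

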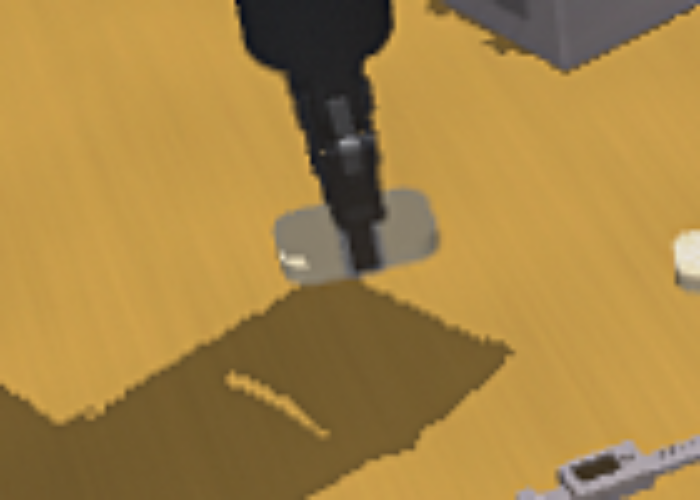

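```bash
python3 -m handwheel '[[[0,0,0],-6.78,0.4],[[0,0,0],-6.78,0.4],[[0,0,0],-6.78,0.4],[[-0.96,-4.65,0],0,0.4],[[-0.96,-4.65,0],0,0.4],[[-0.96,-4.65,0],0,0.4],[[-0.96,-4.65,0],0,0.4],[[-0.96,-4.65,0],0,0.4],[[-0.96,-4.65,0],0,0.4],[[2.81,-3.3,0],0,0.4],[[2.81,-3.3,0],0,0.4],[[2.81,-3.3,0],0,0.4],[[2.81,-3.3,0],0,0.4],[[2.81,-3.3,0],0,0.4],[[2.81,-3.3,0],0,0.4],[[2.81,-3.3,0],0,0.4],[[0,0,0],0,0.4],[[0,0,0],0,0.4]]'
python3 - <<'E'
from h import *
plan(.388,-.2733,.0345,.255)
E
```

```text
time_s: 6.45
tool_pos: [0.3862, -0.2741, 0.1323]
eef_rot: [0.395, -3.116, -0.002]
wrist_force: [0.3, 0.8, -0.3]
finger_gap: 0.0521
grip_force: 63.0
pos [ 0.3862 -0.2741  0.1323] gap 0.0521 t 6.5 j6 -2.5 turn -0.15 shift [-0.21  0.02  9.78] rows 2
```

```bash
python3 -m handwheel '[[[-0.2,0,4],0,0.4],[[0,0,3],0,0.4],[[0,0,1.3],0,0.4],[[0,0,0.6],0,0.4],[[0,0,0.4],0,0.4],[[0,0,0.2],0,0.4],[[0,0,0],0,0.4],[[0,0,0],0,0.4]]'
python3 - <<'E'
from h import *
plan(.388,-.2733,.0345,.255)
im,d=bot.read_camera('side'); x,y=proj('side',[[.388,-.273,.03]])[0].astype(int)
cv2.imwrite('pics/s3.png',cv2.resize(im[y-60:y+50,x-70:x+70,::-1],None,fx=5,fy=5))
E
```

```text
time_s: 7.25
tool_pos: [0.3893, -0.2732, 0.0386]
eef_rot: [-0.4, 3.115, -0.001]
wrist_force: [0.7, 0.9, -0.3]
finger_gap: 0.0517
grip_force: 63.0
pos [ 0.3893 -0.2732  0.0386] gap 0.0517 t 7.2 j6 -2.5 turn 0.01 shift [0.13 0.02 0.41] rows 1
```

View pics/s3.png

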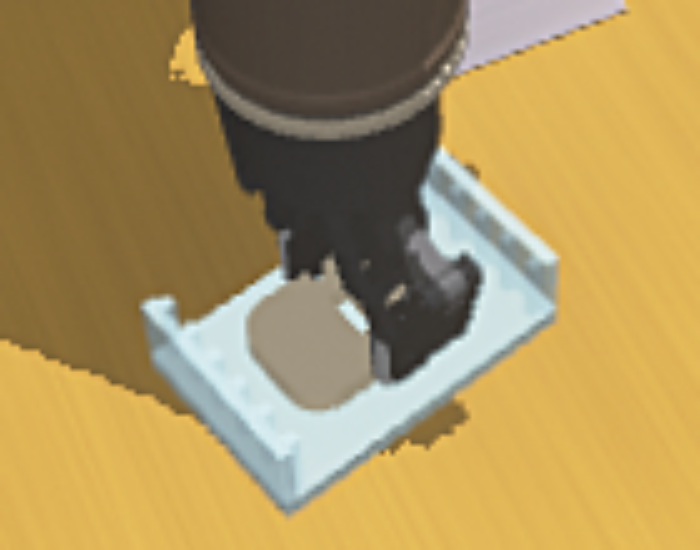

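```bash
python3 -m handwheel '[[[0.1,0,0.2],0,0.4],[[0,0,0.15],0,0.4],[[0,0,0.1],0,0.4],[[0,0,0],0,0.4],[[0,0,0],0,0.4]]'
```

```text
time_s: 7.8
tool_pos: [0.388, -0.2734, 0.0339]
eef_rot: [-0.399, 3.116, -0.0]
wrist_force: [-2.9, 0.6, 15.5]
finger_gap: 0.052
grip_force: 64.6
```

```bash
python3 -m handwheel '[[[0,0,0],0,0.7],[[0,0,0],0,0.8],[[0,0,0],0,0.8],[[0,0,0],0,0.8],[[0,0,-2],0,0.8],[[0,0,-4],0,0.8],[[0,0,-5],0,0.8],[[0,0,0],0,0.8],[[0,0,0],0,0.8]]'
python3 - <<'E'
from h import *
plan(.616,.2845,.12,-.29)
for c in ('top','side'): bot.read_camera(c)
mk=masks('tray_large')
print({c:mk[c][1] for c in mk})
for c in mk: print(c,fit('tray_large',{c:mk[c]},z=.01,yaws=[.255]))
E
```

```text
time_s: 8.7
tool_pos: [0.3886, -0.2738, 0.1446]
eef_rot: [-0.399, 3.114, -0.003]
wrist_force: [0.0, -0.1, -0.1]
finger_gap: 0.0687
grip_force: 0.0
pos [ 0.3886 -0.2738  0.1446] gap 0.0687 t 8.7 j6 -2.5 turn 31.23 shift [-5.82 60.    2.41] rows 13
miss top tray_large
{'side': 0.91}
side (array([ 0.38745542, -0.27249   ,  0.22010348]), np.float64(0.05043180947328085))
```

```bash
python3 -m handwheel '[[[0,0,0],7.81,0.75],[[0,0,0],7.81,0.75],[[0,0,0],7.81,0.75],[[0,0,0],7.81,0.75],[[-0.45,4.61,0],0,0.75],[[-0.45,4.61,0.2],0,0.75],[[-0.45,4.61,0.2],0,0.75],[[-0.45,4.61,0.2],0,0.75],[[-0.45,4.61,0.2],0,0.75],[[-0.45,4.61,0.2],0,0.75],[[-0.45,4.61,0.2],0,0.75],[[-0.45,4.61,0.2],0,0.75],[[-0.45,4.61,0.2],0,0.75],[[-0.45,4.61,0.2],0,0.75],[[-0.45,4.61,0.2],0,0.75],[[-0.45,4.61,0.2],0,0.75],[[-0.45,4.61,0.2],0,0.75],[[0,0,0],0,0.75],[[0,0,0],0,0.75]]'
python3 - <<'E'
from h import *
plan(.616,.2845,.028,-.295)
E
```

```text
time_s: 10.8
tool_pos: [0.6146, 0.2848, 0.1175]
eef_rot: [-0.451, -3.107, 0.002]
wrist_force: [-0.1, -0.6, -0.0]
finger_gap: 0.0642
grip_force: 0.0
pos [0.6146 0.2848 0.1175] gap 0.0642 t 10.8 j6 -0.89 turn 0.37 shift [-0.16  0.03  8.94] rows 2
```

```bash
python3 -m handwheel '[[[-0.15,0,4],0,0.75],[[0,0,3],0,0.75],[[0,0,1.3],0,0.75],[[0,0,0.6],0,0.75],[[0,0,0],0,0.75],[[0,0,0],0,0.6],[[0,0,0],0,0.5],[[0,0,0],0,0.35],[[0,0,0],0,0.35],[[0,0,0],0,0.35],[[0,0,0],0,0.35],[[0,0,0],0,0.35]]'
```

```text
time_s: 12.0
tool_pos: [0.6178, 0.2838, 0.0325]
eef_rot: [0.454, 3.107, 0.001]
wrist_force: [-2.4, -3.1, 10.3]
finger_gap: 0.0425
grip_force: 59.4
```

```bash
python3 -m handwheel '[[[0,0,-1],0,0.35],[[0,0,-2],0,0.35],[[0,0,-4],0,0.35],[[0,0,-4],0,0.35],[[0,0,0],0,0.35],[[0,0,0],0,0.35]]'
python3 - <<'E'
from h import *
plan(.388,-.2733,.15,.255)
s=bot.get_state()['tool_pos']
im,d=bot.read_camera('side'); x,y=proj('side',[s])[0].astype(int)
cv2.imwrite('pics/s4.png',cv2.resize(im[y-40:y+60,x-70:x+70,::-1],None,fx=5,fy=5))
E
```

```text
time_s: 12.6
tool_pos: [0.6178, 0.2842, 0.1428]
eef_rot: [0.454, 3.106, 0.003]
wrist_force: [-0.4, -0.2, -0.0]
finger_gap: 0.0424
grip_force: 60.8
pos [0.6178 0.2842 0.1428] gap 0.0424 t 12.6 j6 -0.89 turn -31.23 shift [ 36.3  -48.15  -0.87] rows 13
```

View pics/s4.png

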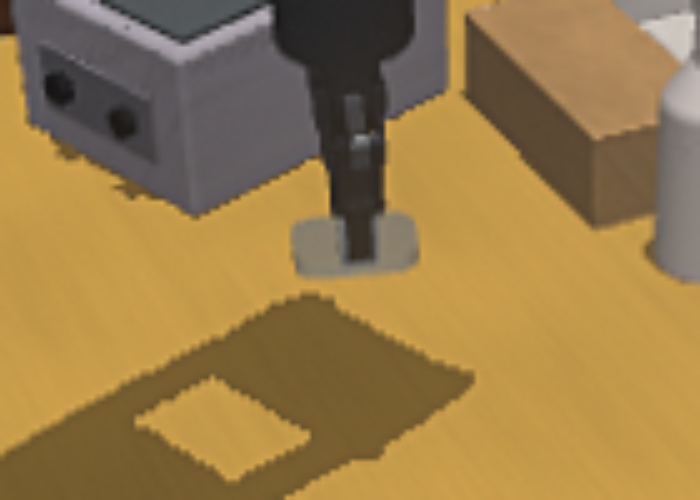

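```bash
python3 -m handwheel '[[[0,0,0],-7.81,0.35],[[0,0,0],-7.81,0.35],[[0,0,0],-7.81,0.35],[[0,0,0],-7.81,0.35],[[2.79,-3.7,0],0,0.35],[[2.79,-3.7,0],0,0.35],[[2.79,-3.7,0],0,0.35],[[2.79,-3.7,0],0,0.35],[[2.79,-3.7,0],0,0.35],[[2.79,-3.7,0],0,0.35],[[2.79,-3.7,0],0,0.35],[[2.79,-3.7,0],0,0.35],[[2.79,-3.7,0],0,0.35],[[2.79,-3.7,0],0,0.35],[[2.79,-3.7,0],0,0.35],[[2.79,-3.7,0],0,0.35],[[2.79,-3.75,0],0,0.35],[[0,0,0],0,0.35],[[0,0,0],0,0.35]]'
python3 - <<'E'
from h import *
plan(.388,-.2733,.0585,.255)
E
```

```text
time_s: 14.55
tool_pos: [0.3864, -0.2741, 0.1397]
eef_rot: [0.395, -3.115, -0.002]
wrist_force: [0.2, 0.1, 1.3]
finger_gap: 0.0423
grip_force: 60.9
pos [ 0.3864 -0.2741  0.1397] gap 0.0423 t 14.6 j6 -2.5 turn -0.17 shift [-0.18  0.03  8.12] rows 2
```

```bash
python3 -m handwheel '[[[-0.18,0,4],0,0.35],[[0,0,2.5],0,0.35],[[0,0,1],0,0.35],[[0,0,0.6],0,0.35],[[0,0,0],0,0.35],[[0,0,0],0,0.35]]'
python3 - <<'E'
from h import *
plan(.388,-.2733,.0545,.255)
E
```

```text
time_s: 15.15
tool_pos: [0.3897, -0.2732, 0.0602]
eef_rot: [-0.4, 3.115, -0.001]
wrist_force: [-1.2, -0.3, -0.3]
finger_gap: 0.0421
grip_force: 60.9
pos [ 0.3897 -0.2732  0.0602] gap 0.0421 t 15.2 j6 -2.5 turn 0.04 shift [0.17 0.03 0.57] rows 1
```

```bash
python3 -m handwheel '[[[0.17,0,0.3],0,0.35],[[0,0,0.15],0,0.35],[[0,0,0.1],0,0.35],[[0,0,0.05],0,0.35],[[0,0,0],0,0.35],[[0,0,0],0,0.35]]'
```

```text
time_s: 15.75
tool_pos: [0.3877, -0.2738, 0.0544]
eef_rot: [-0.399, 3.116, -0.001]
wrist_force: [-3.4, 2.7, 22.1]
finger_gap: 0.0425
grip_force: 65.7
```

```bash
python3 -m handwheel '[[[0,0,-0.05],0,0.35],[[0,0,0],0,0.7],[[0,0,0],0,0.8],[[0,0,0],0,0.8],[[0,0,0],0,0.8],[[0,0,-2],0,0.8],[[0,0,-4],0,0.8],[[0,0,-4],0,0.8],[[0,0,0],0,0.65],[[0,0,0],0,0.65]]'
python3 - <<'E'
from h import *
plan(.6288,-.2618,.13,.085)
for c in ('top','side'): bot.read_camera(c)
for n in ('tray_medium','tray_large','tray_small'):
    mk=masks(n)
    for c in mk: print(n,c,mk[c][1],fit(n,{c:mk[c]},z={'tray_medium':.022,'tray_large':.01,'tray_small':0}[n],yaws=[.255,.085]))
E
```

```text
time_s: 16.75
tool_pos: [0.388, -0.274, 0.1548]
eef_rot: [-0.399, 3.115, -0.003]
wrist_force: [-0.2, -0.1, -0.4]
finger_gap: 0.0555
grip_force: 0.0
pos [ 0.388  -0.274   0.1548] gap 0.0555 t 16.8 j6 -2.5 turn 9.74 shift [-24.09  -0.83   2.52] rows 5
tray_medium top 0.72 (array([ 0.38842774, -0.27247415,  0.23787932]), np.float64(0.21105352554331258))
tray_medium side 0.96 (array([ 0.38523392, -0.27329606,  0.26462402]), np.float64(0.07854091983830369))
tray_large top 0.82 (array([ 0.38962475, -0.26961942,  0.12771474]), np.float64(0.7624372140640496))
tray_large side 0.84 (array([ 0.38665816, -0.27400142,  0.17437027]), np.float64(0.7782395680070381))
tray_small top 0.71 (array([ 0.62918794, -0.26185918,  0.10748682]), np.float64(0.07507976140934947))
tray_small side 0.9 (array([ 0.62876718, -0.26183597,  0.07894634]), np.float64(0.06763122476446837))
```

```bash
python3 -m handwheel '[[[0,0,0],4.87,0.65],[[0,0,0],4.87,0.65],[[-4.8,-0.17,0],0,0.65],[[-4.8,-0.17,0],0,0.65],[[-4.8,-0.17,0.5],0,0.65],[[-4.8,-0.17,1],0,0.65],[[-4.8,-0.17,1],0,0.65],[[0,0,0],0,0.65],[[0,0,0],0,0.65]]'
python3 - <<'E'
from h import *
plan(.6288,-.2618,.031,.087)
E
```

```text
time_s: 18.05
tool_pos: [0.6275, -0.2611, 0.1276]
eef_rot: [0.135, -3.137, -0.001]
wrist_force: [-0.6, 0.9, -0.0]
finger_gap: 0.0558
grip_force: 0.0
pos [ 0.6275 -0.2611  0.1276] gap 0.0558 t 18.1 j6 -2.1 turn -0.04 shift [-0.14 -0.09  9.66] rows 2
```

```bash
python3 -m handwheel '[[[-0.14,-0.09,4],0,0.65],[[0,0,3],0,0.65],[[0,0,1.7],0,0.65],[[0,0,0.95],0,0.65],[[0,0,0],0,0.65],[[0,0,0],0,0.65]]'
python3 - <<'E'
from h import *
plan(.6288,-.2618,.031,.087)
E
python3 -m handwheel '[[[0,0,0],0,0.5],[[0,0,0],0,0.4],[[0,0,0],0,0.25],[[0,0,0],0,0.25],[[0,0,0],0,0.25],[[0,0,0],0,0.25],[[0,0,0],0,0.25]]'
```

```text
time_s: 18.65
tool_pos: [0.6293, -0.2629, 0.0336]
eef_rot: [-0.133, 3.138, -0.001]
wrist_force: [0.1, 0.1, 0.7]
finger_gap: 0.0555
grip_force: 0.0
pos [ 0.6293 -0.2629  0.0336] gap 0.0555 t 18.6 j6 -2.1 turn -0.13 shift [0.04 0.12 0.26] rows 1
time_s: 19.35
tool_pos: [0.6297, -0.2632, 0.0344]
eef_rot: [-0.134, 3.137, -0.002]
wrist_force: [-4.3, -1.9, 11.9]
finger_gap: 0.0336
grip_force: 58.5
```

```bash
python3 -m handwheel '[[[0,0,-1],0,0.25],[[0,0,-2],0,0.25],[[0,0,-4],0,0.25],[[0,0,-5],0,0.25],[[0,0,0],0,0.25],[[0,0,0],0,0.25]]'
python3 - <<'E'
from h import *
plan(.388,-.2733,.15,.255)
s=bot.get_state()['tool_pos']
im,d=bot.read_camera('side'); x,y=proj('side',[s])[0].astype(int)
cv2.imwrite('pics/s5.png',cv2.resize(im[y-40:y+60,x-70:x+70,::-1],None,fx=5,fy=5))
E
```

```text
time_s: 19.95
tool_pos: [0.6299, -0.2629, 0.155]
eef_rot: [-0.134, 3.135, -0.003]
wrist_force: [0.1, -0.2, 0.3]
finger_gap: 0.033
grip_force: 59.6
pos [ 0.6299 -0.2629  0.155 ] gap 0.033 t 19.9 j6 -2.1 turn -9.73 shift [23.67  5.09  0.42] rows 5
```

View pics/s5.png

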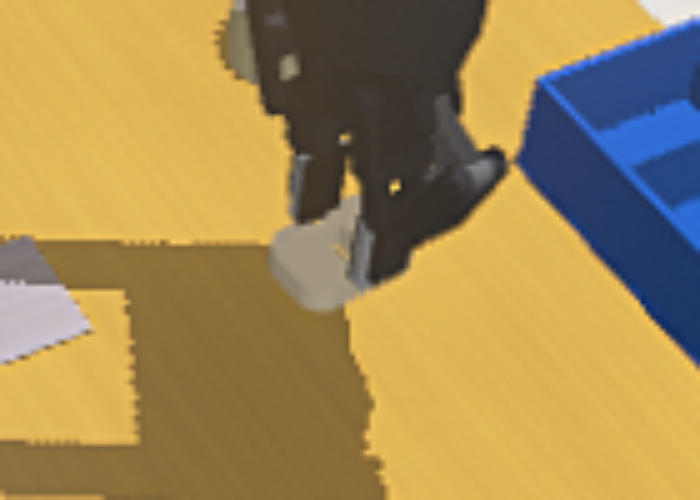

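```bash
python3 -m handwheel '[[[0,0,0],-4.87,0.25],[[0,0,0],-4.87,0.25],[[4.73,1.02,0],0,0.25],[[4.73,1.02,0],0,0.25],[[4.73,1.02,0],0,0.25],[[4.73,1.02,0],0,0.25],[[4.73,1.02,0],0,0.25],[[0,0,0],0,0.25],[[0,0,0],0,0.25]]'
python3 - <<'E'
from h import *
plan(.388,-.2733,.0684,.255)
E
```

```text
time_s: 20.9
tool_pos: [0.386, -0.2727, 0.152]
eef_rot: [0.397, -3.115, -0.002]
wrist_force: [1.2, -0.5, 0.1]
finger_gap: 0.0334
grip_force: 59.6
pos [ 0.386  -0.2727  0.152 ] gap 0.0334 t 20.9 j6 -2.5 turn -0.09 shift [-0.18 -0.12  8.36] rows 2
```

```bash
python3 -m handwheel '[[[0,-0.1,4],0,0.25],[[0,0,2.5],0,0.25],[[0,0,0.9],0,0.25],[[0,0,0.4],0,0.25],[[0,0,0],0,0.25],[[0,0,0],0,0.25]]'
python3 - <<'E'
from h import *
plan(.388,-.2733,.0684,.255)
E
```

```text
time_s: 21.5
tool_pos: [0.3881, -0.2741, 0.0752]
eef_rot: [-0.4, 3.115, -0.001]
wrist_force: [0.4, 0.2, 0.2]
finger_gap: 0.0332
grip_force: 59.7
pos [ 0.3881 -0.2741  0.0752] gap 0.0332 t 21.5 j6 -2.5 turn 0.02 shift [-0.01  0.08  0.68] rows 1
```

```bash
python3 -m handwheel '[[[0,0.05,0.3],0,0.25],[[0,0,0.2],0,0.25],[[0,0,0.1],0,0.25],[[0,0,0.08],0,0.25],[[0,0,0],0,0.25],[[0,0,0],0,0.25]]'
```

```text
time_s: 22.1
tool_pos: [0.3874, -0.2734, 0.0683]
eef_rot: [-0.399, 3.116, -0.001]
wrist_force: [-2.8, 2.5, 16.9]
finger_gap: 0.0333
grip_force: 65.9
```

```bash
python3 -m handwheel '[[[0,0,-0.05],0,0.25],[[0,0,0],0,0.6],[[0,0,0],0,0.7],[[0,0,0],0,0.7],[[0,0,0],0,0.7],[[0,0,-2],0,0.7],[[0,0,-4],0,0.7],[[0,0,-4],0,0.7],[[0,0,0],0,0.5],[[0,0,0],0,0.5]]'
python3 - <<'E'
from h import *
plan(.5665,.003,.15,.0)
for c in ('top','side'): im,d=bot.read_camera(c)
for n in ('tray_medium','tray_small','weight'):
    mk=masks(n)
    for c in mk: print(n,c,mk[c][1],fit(n,{c:mk[c]},z={'tray_medium':.022,'tray_small':.034,'weight':0}[n],yaws=[.255]))
x,y=proj('side',[[.388,-.273,.03]])[0].astype(int)
cv2.imwrite('pics/s6.png',cv2.resize(im[y-60:y+50,x-70:x+70,::-1],None,fx=5,fy=5))
E
```

```text
time_s: 23.1
tool_pos: [0.3877, -0.2736, 0.169]
eef_rot: [-0.399, 3.115, -0.002]
wrist_force: [-0.3, 0.0, -0.5]
finger_gap: 0.0422
grip_force: 0.0
pos [ 0.3877 -0.2736  0.169 ] gap 0.0422 t 23.1 j6 -2.5 turn 14.61 shift [-17.87  27.66   1.89] rows 7
tray_medium top 0.57 (array([ 0.38853327, -0.27127181,  0.13640593]), np.float64(0.8202491466834794))
tray_medium side 0.78 (array([ 0.38507542, -0.27435991,  0.1832581 ]), np.float64(0.6575153031134973))
tray_small top 0.96 (array([ 0.38841856, -0.27278223,  0.34701609]), np.float64(0.14973412574288392))
tray_small side 0.72 (array([ 0.38660554, -0.27211148,  0.2232149 ]), np.float64(0.05000424484251631))
weight top 0.74 (array([0.56526269, 0.00189858, 0.13197199]), np.float64(0.11789620077122442))
weight side 0.72 (array([0.56815037, 0.00104746, 0.81210999]), np.float64(0.4542900488846435))
```

View pics/s6.png

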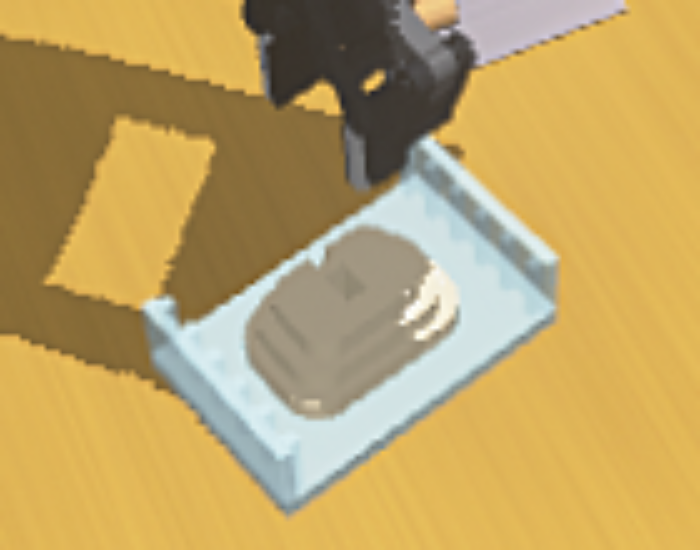

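```bash
python3 - <<'E'
from h import *
plan(.5663,.0026,.15,.255)
E
```

```text
pos [ 0.3871 -0.2731  0.1676] gap 0.0429 t 23.5 j6 -2.5 turn 0.0 shift [-24.3   22.16   1.76] rows 7
```

```bash
python3 -m handwheel '[[[-3.47,3.17,0],0,0.5],[[-3.47,3.17,0.3],0,0.5],[[-3.47,3.17,0.3],0,0.5],[[-3.47,3.17,0.3],0,0.5],[[-3.47,3.17,0.3],0,0.5],[[-3.47,3.17,0.3],0,0.5],[[-3.48,3.14,0.3],0,0.5],[[0,0,0],0,0.5],[[0,0,0],0,0.5]]'
python3 - <<'E'
from h import *
plan(.5663,.0026,.053,.255)
E
```

```text
time_s: 24.4
tool_pos: [0.5664, 0.0035, 0.1495]
eef_rot: [0.403, -3.114, -0.0]
wrist_force: [-0.9, -1.0, -0.1]
finger_gap: 0.0424
grip_force: 0.0
pos [0.5664 0.0035 0.1495] gap 0.0424 t 24.4 j6 -1.88 turn 0.14 shift [ 0.02 -0.08  9.65] rows 2
```

```bash
python3 -m handwheel '[[[0,-0.08,4],0,0.5],[[0,0,3],0,0.5],[[0,0,1.6],0,0.5],[[0,0,0.8],0,0.5],[[0,0,0],0,0.5],[[0,0,0],0,0.5]]'
python3 - <<'E'
from h import *
plan(.5663,.0026,.053,.255)
im,d=bot.read_camera('side'); x,y=proj('side',[[.566,.0026,.05]])[0].astype(int)
cv2.imwrite('pics/s7.png',cv2.resize(im[y-40:y+40,x-50:x+50,::-1],None,fx=6,fy=6))
E
```

```text
time_s: 25.0
tool_pos: [0.567, 0.0011, 0.0569]
eef_rot: [-0.398, 3.116, -0.0]
wrist_force: [-0.2, 0.6, 0.3]
finger_gap: 0.0426
grip_force: 0.0
pos [0.567  0.0011 0.0569] gap 0.0426 t 25.0 j6 -1.88 turn -0.04 shift [0.03 0.16 0.39] rows 1
```

View pics/s7.png

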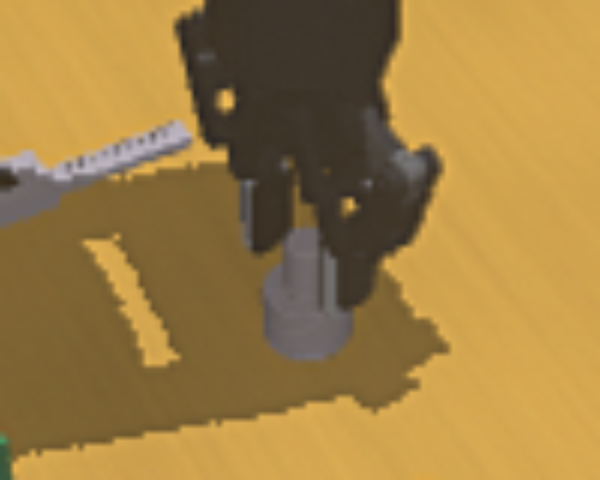

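```bash
python3 -m handwheel '[[[0,0.15,0.05],0,0.5],[[0,0,0],0,0.4],[[0,0,0],0,0.3],[[0,0,0],0,0.15],[[0,0,0],0,0.1],[[0,0,0],0,0.1],[[0,0,0],0,0.1],[[0,0,0],0,0.1]]'
```

```text
time_s: 25.85
tool_pos: [0.5666, 0.0031, 0.0561]
eef_rot: [-0.4, 3.116, -0.0]
wrist_force: [-0.5, 1.0, 6.1]
finger_gap: 0.0179
grip_force: 58.4
```

```bash
python3 -m handwheel '[[[0,0,-1],0,0.1],[[0,0,-2],0,0.1],[[0,0,-4],0,0.1],[[0,0,-5],0,0.1],[[0,0,0],0,0.1],[[0,0,0],0,0.1]]'
python3 - <<'E'
from h import *
plan(.388,-.2733,.175,.255)
s=bot.get_state()['tool_pos']
im,d=bot.read_camera('side'); x,y=proj('side',[s])[0].astype(int)
cv2.imwrite('pics/s8.png',cv2.resize(im[y-40:y+60,x-60:x+60,::-1],None,fx=5,fy=5))
E
```

```text
time_s: 26.45
tool_pos: [0.5669, 0.0031, 0.1772]
eef_rot: [-0.399, 3.113, -0.001]
wrist_force: [-0.4, 0.2, -3.3]
finger_gap: 0.0177
grip_force: 59.0
pos [0.5669 0.0031 0.1772] gap 0.0177 t 26.4 j6 -1.87 turn 0.01 shift [ 24.29 -22.23   0.17] rows 7
```

View pics/s8.png

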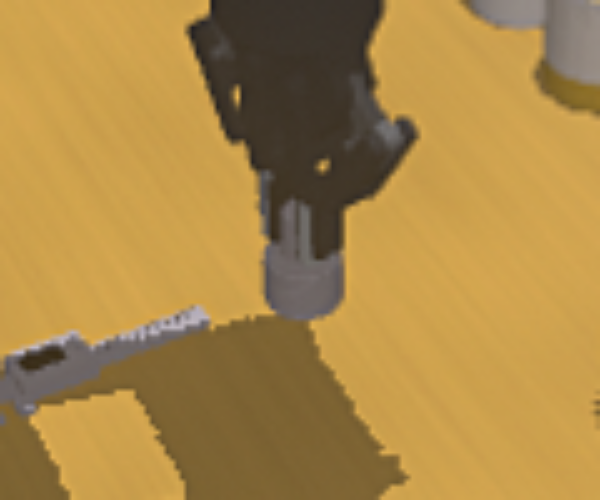

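```bash
python3 -m handwheel '[[[2.7,-2.47,0],0,0.1],[[2.7,-2.47,0],0,0.1],[[2.7,-2.47,0],0,0.1],[[2.7,-2.47,0],0,0.1],[[2.7,-2.47,0],0,0.1],[[2.7,-2.47,0],0,0.1],[[2.7,-2.47,0],0,0.1],[[2.7,-2.47,0],0,0.1],[[2.6,-2.47,0],0,0.1],[[0,0,0],0,0.1],[[0,0,0],0,0.1],[[0,0,0],0,0.1]]'
python3 - <<'E'
from h import *
plan(.388,-.2733,.1021,.255)
E
```

```text
time_s: 27.7
tool_pos: [0.388, -0.2722, 0.1749]
eef_rot: [0.4, -3.115, -0.002]
wrist_force: [-0.1, 0.3, -2.9]
finger_gap: 0.0174
grip_force: 59.2
pos [ 0.388  -0.2722  0.1749] gap 0.0174 t 27.7 j6 -2.5 turn 0.01 shift [ 0.02 -0.12  7.28] rows 2
```

```bash
python3 -m handwheel '[[[0,-0.1,3],0,0.1],[[0,0,2],0,0.1],[[0,0,1],0,0.1],[[0,0,0.5],0,0.1],[[0,0,0],0,0.1],[[0,0,0],0,0.1],[[0,0,0],0,0.1]]'
python3 - <<'E'
from h import *
plan(.3878,-.2733,.1021,.255)
E
```

```text
time_s: 28.4
tool_pos: [0.389, -0.2743, 0.1114]
eef_rot: [-0.4, 3.115, -0.001]
wrist_force: [0.4, -0.0, -2.5]
finger_gap: 0.0178
grip_force: 59.3
pos [ 0.389  -0.2743  0.1114] gap 0.0178 t 28.4 j6 -2.5 turn 0.01 shift [0.09 0.12 0.93] rows 1
```

```bash
python3 -m handwheel '[[[0.08,0.08,0.3],0,0.1],[[0,0,0.2],0,0.1],[[0,0,0.15],0,0.1],[[0,0,0.1],0,0.1],[[0,0,0],0,0.1],[[0,0,0],0,0.1]]'
```

```text
time_s: 29.0
tool_pos: [0.3876, -0.2735, 0.1032]
eef_rot: [0.399, -3.116, -0.0]
wrist_force: [0.6, 0.5, -2.4]
finger_gap: 0.0179
grip_force: 59.3
```

```bash
python3 -m handwheel '[[[0,0,0.06],0,0.1],[[0,0,0.06],0,0.1],[[0,0,0.04],0,0.1],[[0,0,0],0,0.1],[[0,0,0],0,0.1]]'
```

```text
time_s: 29.5
tool_pos: [0.3877, -0.2736, 0.102]
eef_rot: [-0.4, 3.116, -0.001]
wrist_force: [-1.7, 1.0, 9.5]
finger_gap: 0.0176
grip_force: 60.8
```

Contact made; release and rise.

```bash
python3 -m handwheel '[[[0,0,0],0,0.3],[[0,0,0],0,0.5],[[0,0,0],0,0.5],[[0,0,0],0,0.5],[[0,0,-1],0,0.5],[[0,0,-2],0,0.5],[[0,0,-4],0,0.5],[[0,0,-5],0,0.5],[[-4,2,0],0,0.5],[[-4,2,0],0,0.5],[[-4,2,0],0,0.5],[[0,0,0],0,0.5],[[0,0,0],0,0.5],[[0,0,0],0,0.5]]'
python3 - <<'E'
from h import *
for c in ('top','side'): im,d=bot.read_camera(c)
mk=masks('weight')
for c in mk: print(c,mk[c][1],fit('weight',{c:mk[c]},z=.046))
x,y=proj('side',[[.388,-.273,.05]])[0].astype(int)
cv2.imwrite('pics/s9.png',cv2.resize(im[y-60:y+50,x-70:x+70,::-1],None,fx=5,fy=5))
E
```

```text
time_s: 30.9
tool_pos: [0.4879, -0.1854, 0.2219]
eef_rot: [0.399, -3.116, -0.0]
wrist_force: [-0.7, -0.3, 0.7]
finger_gap: 0.043
grip_force: 0.0
miss top weight
side 0.69 (array([ 0.36556613, -0.06200239,  0.32568064]), np.float64(0.4954266180071142))
```

View pics/s9.png

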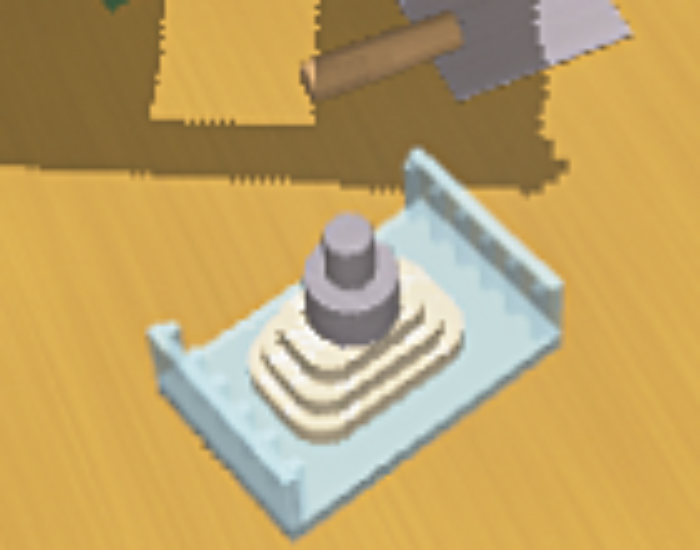

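```bash
python3 -c "
from station import bot; print(bot.job_done())"
```

```text
the job is handed in; nothing more can be done
None
```

The stack is built and the job is handed in at about 31 s: large, middle and small trays and the upright weight look centred on the stand's bed in the last side picture. The weight's position is confirmed by eye and the release position only, because the networks found no usable outline of it there; I don't have the judge's result.

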